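# Wind a router lift up to its stop with the removable crank

## Robot

A 6-joint arm with a two-finger parallel gripper is mounted at the origin on the work surface. World frame = base frame: x ahead of the robot, y to its left, z up, the work surface at z = 0. Lengths are in m, angles in rad, forces in N, time in s.
With the tool pointing down it reaches from about 0.3 to 0.85 m from the base axis. Payload 4.2 kg.
Tool frame: the origin (TCP) lies at the very end of the fingers, on their centre line; the grasp point (between the pads) lies 19 mm behind it (grasp_offset is the distance from the TCP to the grasp point, in m); z points along the fingers, y is the line along which they close (so a half turn about z gives the same grasp; the last joint's range is limited). The gripper opens to 91 mm and grips with 3 to 60 N. Pads are 32 mm wide; open, the fingers measure 118 mm over their backs; the gripper's body (76 mm by 178 mm) begins 60 mm behind the grasp point.
Start: joints at [-1.246, 0.32, 1.565, -0, 1.257, -0.02], TCP at [0.194, -0.541, 0.214] pointing down, gripper open.
Joint ranges: [-3.11, 3.11], [-0.84, 2.01], [0.21, 2.61], [-1.34, 4.49], [0.05, 2.63], [-2.56, 2.56]. Speed limits (rad/s): [2.57, 2.57, 3.14, 3.14, 3.14, 3.14].

## Interface

Orientations are given as a unit quaternion [w, x, y, z].
In Python, from rig import get_state, read_camera, camera_model, finish_job, grasp_offset gives the robot as it stands.
- The arm moves only by the tool apply_moves, never from a script. Its argument "commands" is a list that holds one entry, the list of rows, each a list of 5 numbers: the gripper command: -1 is fully open, 1 is shut, values between are in proportion, then the shift along the tool's x, y, z in mm, then the turn about the tool's z in rad. A call has exactly 10 rows; each row shifts and turns the commanded pose from where the row before left it, along the tool's axes as they then stand; what a row does not reach is not made up. A row lasts 1/10 s, in which the tool goes at most 50 mm and 8.59 degrees, less where a joint would pass 70% of its speed; a pose out of reach is approached as far as the arm can. A call is refused whole if a number of a shift passes 50 or a number of a turn 0.15, either way. A call with a gripper value outside its range is refused whole. The fingers move at their own pace and stop on an object; "grip_force" is the grip in N (left out, the last holds). Time passes only in rows, so rows that do not move let the fingers close, or fill a call up. It gives the time, the measured TCP pose, the force, the opening and the grip force at its end, in the units of the state.
- get_state(): the state, without advancing time (a new reading comes with each control period).
- read_camera(name): name is "scene" or "top"; returns (picture, depth): 384x512x3 uint8, red, green, blue; 384x512 float32, m along the optical axis (not along the pixel's ray), 0 where there is no reading.
- camera_model(name): a dict with "mtx" (3x3 intrinsics, pixels), "pose" (4x4, takes a point from camera to world coordinates). Camera axes: x right, y down, z forward; pixel columns grow to the right and rows downward; lengths in m; the calibration is good to about 2 mm. A picture is of the moment at which its call begins. camera_model takes no time and is no camera call.
- finish_job(): hands the job in; it is judged then, once.
The state is a dict: "clock": time; "joints": joint angles; "qvel": joint speeds; "effort": joint torques, N m; "tcp_pos": TCP position; "orientation": TCP orientation; "wrist_force": force on the tool from outside, world axes, zero at the start; "torque": the same for the moment, N m; "opening": opening from 0.0 (shut) to 1.0 (fully open); "gripper_force": force on a finger pad.
Only numpy, scipy, OpenCV 4.12 (cv2) and the standard library are available. Lean on these libraries where they do the work, as an engineer would, in place of code of your own. Each camera call takes 0.05 s, during which the arm holds its last target. There are 200 camera calls.

## Task

The router under this bench top needs a bit change. Take the red-bossed crank out of its wooden holder, fit it fully home on the square drive in the aluminium plate and wind it clockwise until the collet has come all the way up and the lift meets its top stop, handling the crank lightly and never forcing it down or against the stop. Then lift the crank off and stand it, set down and not dropped, fully back in its holder, leaving the other things on the router top where they are.

Things in the scene. Friction and masses are not known exactly. Their poses are not given: they have to be found in the camera images.
- router_top: router-table top, 360 x 610 x 32 mm grey laminate slab fixed on the bench; origin at the centre of its underside (bench level), x towards its fence (away from the robot), y along it to the left. Set flush in it: a 235 x 300 mm aluminium plate with two holes, the drive well (47 mm bore) and the collet throat (71 mm). The fence, 73 mm tall over the face, has its face 102 mm beyond the origin.
- drive_seat (a point): centre of the flat floor of the drive well, on the axis of the lift's upright square drive, 22 mm below the plate's face; fixed, axes as the top's. The steel drive is 14 mm across flats and stands 17 mm up from this floor, tip chamfered 1.5 mm. At what angle the square stands differs each time and is not given: this point does not turn with it.
- drive_tip (a point): centre of the drive's tip (17 mm over drive_seat; does not turn). The drive turns stiffly (0.13 N m) and stays where left; a light press does not drag it round. Clockwise from above raises the collet 8 mm a turn; 1.1 to 1.75 turns remain. The top stop is a rubber buffer of about 4 N m per rad: over 0.2 rad the pull at the crank grip rises from 2 N to 14 N, which is enough; let go, it eases back and stays.
- collet_top (a point): centre of the top of the steel collet nut (hexagonal, 29 mm across), standing in the throat at the middle of the aluminium plate, 106 mm from the drive's axis; it only moves up and down with the lift and starts 8 to 13.5 mm above the plate's face. How high the stop lets it come is not given.
- plate_face (a point): point on the upper face of the aluminium plate at the collet's axis, 32 mm above bench level; axes as the top's
- crank_boss (a point): centre of the crank's red boss, where to hold it for lifting and fitting: a block 26 x 26 mm, 36 mm tall, flats along and across the crank's arm; 56 mm above the crank's underside, on the socket's axis. x points along the arm to the hand grip, z up. The crank weighs 0.27 to 0.4 kg, is 108 mm tall and stands by itself.
- crank_socket (a point): centre of the crank's underside, the mouth of its square socket: 15.5 mm across flats, 21 mm deep, chamfered 1 mm, square with the arm, in a steel barrel 28 x 28 mm. Fully home, it lies on drive_seat and the barrel rests on the well's floor. Axes as the boss. The arm, 17 mm wide and 8 mm thick, lies 30 to 38 mm above the underside.
- crank_grip (a point): centre of the crank's black hand grip, an upright sleeve 22 mm in diameter and 66 mm tall that spins freely on its pin, 65 mm out along the arm from the socket's axis, its centre 72.5 mm above the crank's underside
- crank_holder: wooden block 78 x 78 x 26 mm standing on the router top, fixed, with a round well of 47 mm bore, 20 mm deep, in its top; origin at the centre of its underside; the floor of the well is 6 mm above the origin. The crank starts standing in it, arm pointing anywhere.
- collet_wrench_mid (a point): middle of a steel open-end wrench, 170 mm long, lying on the router top
- orange_tape_mid (a point): centre of a roll of orange masking tape, 100 mm across, 24 mm tall, lying on the router top
- router_bit_mid (a point): middle of a spare router bit standing head down on the router top, 32 mm across, 52 mm tall
Not all that is in view belongs to the job. What is shaped like the part that bears crank_boss but green is not meant.

How it is judged:
On the way, in this order (a step that is already met when the one before it is completed fails the run):
1. the crank is fully home on the square drive (z of crank_socket in the frame of drive_seat below 0.003 m and horizontal distance between crank_socket and drive_seat below 0.003 m and angle between crank_socket's own z axis and vertical below 0.1 rad), for 0.2 s.
2. with the crank on the drive, the collet is wound all the way up (z of collet_top in the frame of plate_face above 0.0205 m and z of crank_socket in the frame of drive_seat below 0.006 m and horizontal distance between crank_socket and drive_seat below 0.003 m), for 0.1 s.
At the end, for the whole second after the job is handed in: The collet nut is within 1.5 mm of the top of its travel, and the crank stands at rest, upright within 0.1 rad, in the holder's well: its underside within 3 mm of the well's floor and within 8 mm of its middle (z of collet_top in the frame of plate_face above 0.0205 m and horizontal distance between crank_socket and crank_holder below 0.008 m and z of crank_socket in the frame of crank_holder below 0.009 m and angle between crank_socket's own z axis and vertical below 0.1 rad and linear speed of crank below 0.02 m/s); the robot touches nothing.
It fails at once if the crank is pushed down hard, bearing with more than 90 N on the router top or on the drive before it has slipped onto it (contact force between crank and router_top above 90 N and z of crank_socket in the frame of drive_seat above 0.01 m).
It fails at once if the lift is forced: the crank bears on the drive with more than 350 N in all, as from some 18 to 20 N at its hand grip (contact force between crank and router_top above 350 N).
It fails at once if the crank is dropped (falls at over 0.6 m/s with nothing holding it) (linear speed of crank above 0.6 m/s and contact force between the fingers and crank below 0.05 N).
It fails at once if the wrench, the orange tape or the spare bit on the router top is moved by more than 30 mm (distance of any of collet_wrench_mid, orange_tape_mid, router_bit_mid from where it was at the start of the episode above 0.03 m).
It also fails if it takes over 72 s, if anything falls off the work surface, if the arm or the gripper's body presses on something with over 40 N, if the wrist force passes 120 N, or if a joint passes its speed limit or range.

## Working session

There is one attempt and no reset: what is moved stays moved. The work goes in short steps, Python scripts to look and compute and a tool call to move; the robot and the scene stay as the last step left them, time stands still between calls to the robot, and variables do not carry over. Pictures are saved under pics/ and viewed, at most 10 in all, crops included, and the job is handed in when it is done.

Besides the shell and the picture viewer there is one more tool, called as name([rows], argument=value, ...), one row to a line, values as JSON. apply_moves: Moves the arm, as the interface text tells. Its arguments: {"type":"object","properties":{"commands":{"type":"array","items":{"type":"array","items":{"type":"array","items":{"type":"number"}}}},"grip_force":{"type":"number"}},"required":["commands"]}

```bash
ls; mkdir -p pics; python3 - <<'E'
from rig import *
import cv2,numpy as np
print(get_state(),grasp_offset if not callable(grasp_offset) else grasp_offset())
ims=[]
for n in("scene","top"):
    im,d=read_camera(n); m=camera_model(n); np.savez(f"{n}0.npz",im=im,d=d,K=m["mtx"],T=m["pose"])
    print(n,m["mtx"].tolist(),m["pose"].round(3).tolist())
    ims.append(im)
    cv2.imwrite(f"pics/{n}0.png",cv2.resize(im[:,:,::-1],(800,600)))
E
```

```text
pics
{'clock': 0.0, 'joints': array([-1.24600329e+00,  3.20328589e-01,  1.56565576e+00, -6.71720151e-06,
        1.25740477e+00, -2.00205363e-02]), 'qvel': array([-0.00263522, -0.00149648,  0.00020395,  0.00283584, -0.00012857,
        0.00089732]), 'effort': array([ 1.29330943e-03, -4.12457943e+01, -2.31977087e+01,  7.28720916e-02,
        4.57716035e-02, -1.66451227e-04]), 'tcp_pos': array([ 0.19419118, -0.54068801,  0.21310825]), 'orientation': array([-8.87342520e-04,  9.85174151e-01,  1.71554904e-01, -1.39506810e-04]), 'wrist_force': array([-0.061093  ,  0.04082961, -0.3649721 ]), 'torque': array([-0.00274668,  0.00050738,  0.02790961]), 'gripper_force': 0.0, 'opening': 0.9994709130440486} 0.0188
scene [[377.0926437438843, 0.0, 253.9722364018954], [0.0, 377.0926437438843, 189.13810266079707], [0.0, 0.0, 1.0]] [[-0.389, 0.721, -0.573, 0.946], [0.921, 0.307, -0.239, 0.188], [0.004, -0.621, -0.784, 0.648], [0.0, 0.0, 0.0, 1.0]]
top [[351.2751962101105, 0.0, 259.5489890435506], [0.0, 351.2751962101105, 190.3119735130898], [0.0, 0.0, 1.0]] [[-0.016, -0.987, 0.159, 0.409], [-1.0, 0.018, 0.012, 0.024], [-0.015, -0.158, -0.987, 0.968], [0.0, 0.0, 0.0, 1.0]]
```

View pics/scene0.png

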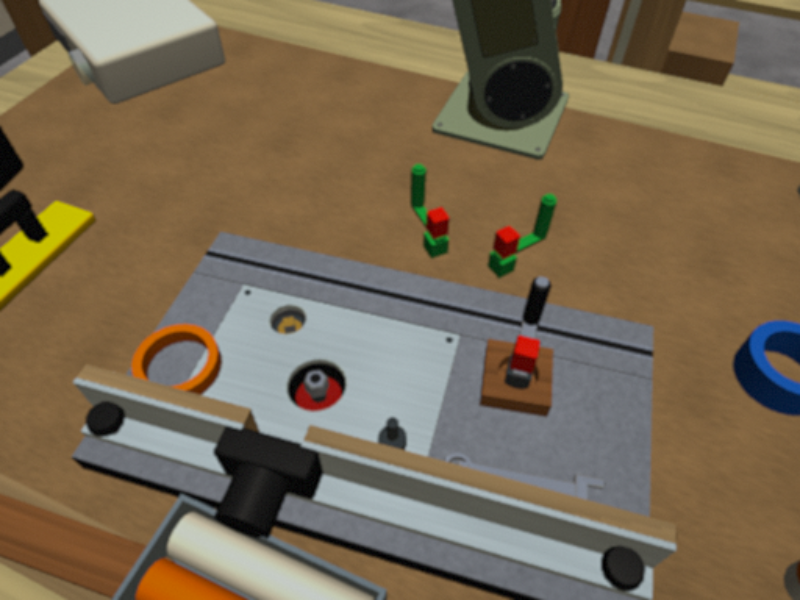

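View pics/top0.png

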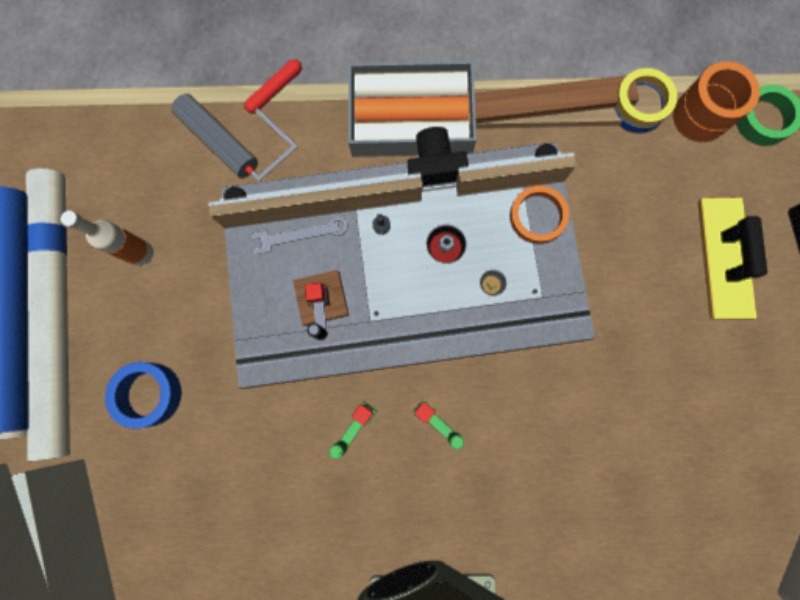

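The top view shows three red-bossed candidates (800x600 pixels): (318,292), standing in the wooden holder with a black grip, and (363,413) and (425,410), which are green-bodied and lie on the bench. The one in the holder is the crank. The drive well is at (492,283) and the collet throat at (446,243). I'll confirm with one enlarged crop and measure.

```bash
cat > h.py <<'E'
import numpy as np,cv2
from rig import *
def grab(n):
    im,d=read_camera(n); m=camera_model(n); return im,d,m["mtx"],m["pose"]
def cloud(d,K,T):
    v,u=np.mgrid[:d.shape[0],:d.shape[1]]
    P=np.stack([(u-K[0,2])*d/K[0,0],(v-K[1,2])*d/K[1,1],d],-1)
    return P@T[:3,:3].T+T[:3,3]
def onplane(uv,z,K,T):
    r=T[:3,:3]@np.linalg.solve(K,[uv[0],uv[1],1.]); return T[:3,3]+r*(z-T[2,3])/r[2]
def proj(p,K,T):
    q=K@(T[:3,:3].T@(np.asarray(p)-T[:3,3])); return q[:2]/q[2]
def hsv(im): return cv2.cvtColor(im,cv2.COLOR_RGB2HSV)
E
python3 - <<'E'
from h import *
L={n:np.load(f"{n}0.npz") for n in("top","scene")}
win={"top":(180,170,230,225),"scene":(300,165,365,270)}
for n,f in L.items():
    im,d,K,T=f["im"],f["d"],f["K"],f["T"]; P=cloud(d,K,T); H=hsv(im)
    x0,y0,x1,y1=win[n]; W=np.zeros(d.shape,bool); W[y0:y1,x0:x1]=1
    red=W&((H[...,0]<6)|(H[...,0]>174))&(H[...,1]>190)&(H[...,2]>90)
    q=P[red]; zt=np.percentile(q[:,2],95); t=red&(P[...,2]>zt-.006)
    v,u=np.nonzero(t); 
    print(n,"boss top",red.sum(),t.sum(),zt,onplane((u.mean(),v.mean()),.112,K,T), P[t].mean(0))
    r=cv2.minAreaRect(np.c_[u,v].astype(np.float32)); c=np.array([onplane(p,.112,K,T)[:2] for p in cv2.boxPoints(r)]); print(c.round(4).tolist())
    blk=W&(P[...,2]>.115)&(P[...,2]<.16); print("grip",blk.sum(),np.median(P[blk],0)); b=W&(P[...,2]>.138)&(P[...,2]<.15);v,u=np.nonzero(b);print(" griptop",len(u),onplane((u.mean(),v.mean()),.1435,K,T))
    # holder top
    hb=W&(P[...,2]>.053)&(P[...,2]<.062)&(H[...,0]<20)&(H[...,1]>80)&~red
    v,u=np.nonzero(hb); r=cv2.minAreaRect(np.c_[u,v].astype(np.float32)); print("holder",len(u),onplane(r[0],.058,K,T)[:2],np.array([onplane(p,.058,K,T)[:2] for p in cv2.boxPoints(r)]).round(4).tolist())
    # well
    w=(295,165,335,198) if n=="top" else (168,190,200,218)
    W=np.zeros(d.shape,bool); W[w[1]:w[3],w[0]:w[2]]=1
    for lo,hi in((-.01,.005),(.005,.016),(.016,.024),(.024,.029),(.029,.04)):
        s=W&(P[...,2]>lo)&(P[...,2]<hi); print(lo,s.sum(),P[s].mean(0).round(4) if s.any() else"")
    low=W&(P[...,2]<.029); v,u=np.nonzero(low); r=cv2.minAreaRect(np.c_[u,v].astype(np.float32)); print("well rim",r,onplane(r[0],.032,K,T))
a=L["top"]["im"][165:215,185:250];b=L["top"]["im"][160:200,290:342]
cv2.imwrite("pics/crop0.png",np.hstack([cv2.resize(x,(400,400),interpolation=cv2.INTER_CUBIC) for x in(L["top"]["im"][165:220,180:235],L["top"]["im"][160:205,293:338])])[:,:,::-1])
E
```

```text
top boss top 20 18 0.11177052467480834 [0.55552203 0.17770512 0.112     ] [0.55588411 0.17807251 0.10992417]
[[0.5704, 0.1892], [0.5701, 0.1693], [0.5449, 0.1691], [0.5453, 0.1889]]
grip 86 [0.49441823 0.17229276 0.14393381]
 griptop 66 [0.49484513 0.1734727  0.1435    ]
holder 546 [0.55880007 0.17973027] [[0.5894, 0.2269], [0.6053, 0.15], [0.5286, 0.1331], [0.513, 0.209]]
-0.01 0 
0.005 169 [ 0.5858 -0.1177  0.0102]
0.016 26 [ 0.5919 -0.1207  0.0211]
0.024 93 [ 0.5815 -0.1186  0.0276]
0.029 1028 [ 0.5824 -0.1134  0.032 ]
well rim ((314.5, 181.0), (32.0, 39.0), 90.0) [ 0.58229094 -0.11400443  0.032     ]
scene boss top 186 184 0.11313953825353654 [0.56547678 0.1816784  0.112     ] [0.56503815 0.18165498 0.11144489]
[[0.5793, 0.1702], [0.5536, 0.1681], [0.5511, 0.1932], [0.5767, 0.1946]]
grip 212 [0.50537255 0.17430102 0.13827192]
 griptop 108 [0.50184224 0.17402737 0.1435    ]
holder 1076 [0.56556751 0.18235129] [[0.6132, 0.1491], [0.5328, 0.1347], [0.5151, 0.2176], [0.5956, 0.2261]]
-0.01 0 
0.005 169 [ 0.5798 -0.1227  0.0107]
0.016 78 [ 0.5772 -0.1253  0.0201]
0.024 78 [ 0.5802 -0.1212  0.0266]
0.029 567 [ 0.5837 -0.1173  0.0316]
well rim ((183.0, 202.5), (21.0, 22.0), 90.0) [ 0.58394554 -0.11848635  0.032     ]
```

View pics/crop0.png

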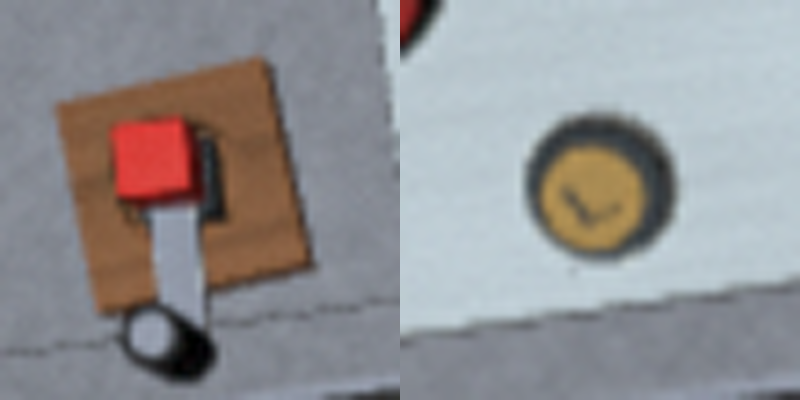

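The crop confirms it: the left half shows the red boss with a steel arm and black grip in the wooden holder. The right half shows the drive well with the square as a faint V. Next I'll average some frames for the drive angle, well centre and collet height.

```bash
python3 - <<'E'
from h import *
out=[]
for n,(u0,v0) in(("top",(293,160)),("scene",(162,185))):
    F=[grab(n) for _ in range(6)]; K,T=F[0][2:]
    im=np.mean([f[0] for f in F],0); d=np.median([f[1] for f in F],0); np.savez(f"{n}1.npz",im=im,d=d,K=K,T=T)
    P=cloud(d,K,T); H=hsv(im.astype(np.uint8))
    s=45; c=im[v0:v0+s,u0:u0+s]; out.append(cv2.resize(np.clip((c-c.min())*255/(c.max()-c.min()),0,255).astype(np.uint8)[6:36,6:36],(400,400),interpolation=cv2.INTER_CUBIC))
    W=np.zeros(d.shape,bool);W[v0:v0+s,u0:u0+s]=1
    bright=(im.min(2)>130)
    hole=(W&~bright).astype(np.uint8)
    k,lab,st,cen=cv2.connectedComponentsWithStats(hole); i=1+np.argmin(np.linalg.norm(cen[1:]-[u0+22,v0+22],axis=1)); 
    ct=max(cv2.findContours((lab==i).astype(np.uint8),0,1)[0],key=len); e=cv2.fitEllipse(ct); w=onplane(e[0],.032,K,T); print(n,"well",e,w,"diam",e[1][1]/K[0,0]*np.linalg.norm(w-T[:3,3]))
    tip=W&(lab==i)&(P[...,2]>.024)&(P[...,2]<.0295); 
    v,u=np.nonzero(tip); print("tip",len(u),onplane((u.mean(),v.mean()),.027,K,T))
    # collet
    g=onplane; 
    thr=(abs(P[...,0]-.645)<.045)&(abs(P[...,1]+.04)<.045)
    z=P[...,2][thr]; hi=thr&(P[...,2]>.037)&(P[...,2]<.06); v,u=np.nonzero(hi); print("collet",len(u),P[hi].mean(0),np.percentile(P[hi][:,2],[50,75,90]),"plate z",np.median(P[...,2][(abs(P[...,0]-.57)<.02)&(abs(P[...,1]+.05)<.03)]))
    # fence, top dir
cv2.imwrite("pics/drive.png",np.hstack(out)[:,:,::-1])
E
```

```text
top well ((315.1247863769531, 180.4611358642578), (15.427902221679688, 16.453845977783203), 104.28008270263672) [ 0.58374147 -0.1157514   0.032     ] diam 0.04509399547899724
tip 35 [ 0.58623597 -0.11816132  0.027     ]
collet 77 [ 0.65309491 -0.0364557   0.04406244] [0.04473736 0.04543542 0.04620441] plate z 0.03202825979159851
scene well ((183.76312255859375, 204.0933837890625), (17.466142654418945, 22.785707473754883), 76.2066421508789) [ 0.58683371 -0.1150896   0.032     ] diam 0.04679815940959665
tip 80 [ 0.57993893 -0.12064837  0.027     ]
collet 159 [ 0.65957021 -0.03554119  0.04338071] [0.04426205 0.0449453  0.04529944] plate z 0.031688831506704096
```

View pics/drive.png

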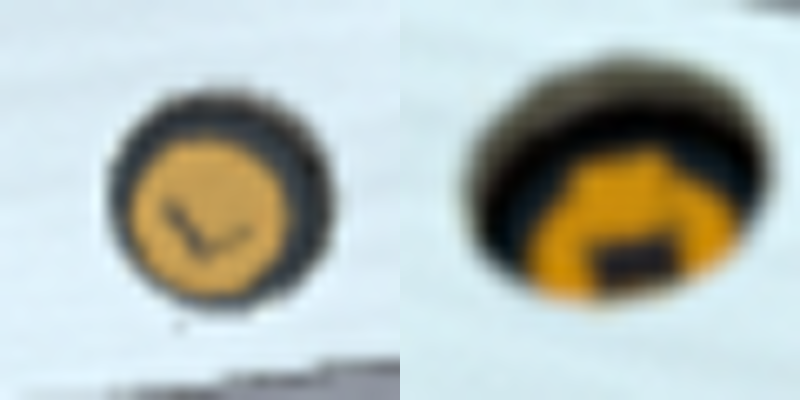

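The left half (top camera) shows the drive's shaded sides as a V with its corner at crop (205,250). The right half (scene camera) shows one dark side face squarely towards the camera, its upper edge running from about (590,243) to (680,237). I'll fit that edge for the drive angle.

```bash
python3 - <<'E'
from h import *
f=np.load("scene1.npz"); im,K,T=f["im"],f["K"],f["T"]; R=im[...,0]
u0,v0=168,191
print(np.round(R[v0+10:v0+24,u0+9:u0+27]).astype(int))
pts=[];bot=[]
for u in range(u0+15,u0+21):
    col=R[:,u]; 
    for v in range(v0+13,v0+20):
        if col[v]>110>=col[v+1]: pts.append((u,v+(col[v]-110)/(col[v]-col[v+1])));break
pts=np.array(pts);print(pts.round(2).tolist())
k=np.polyfit(pts[:,0],pts[:,1],1)
a,b=[onplane((x,np.polyval(k,x)),.0262,K,T) for x in(u0+14.2,u0+21)]
print(a,b,np.degrees(np.arctan2(*(b-a)[1::-1])),np.linalg.norm(b-a))
f=np.load("top1.npz"); im,K,T=f["im"],f["K"],f["T"]; u1,v1=299,166
q=[onplane((u1+x/13.33-.5,v1+y/13.33-.5),.02,K,T) for x,y in((205,250),(168,205),(245,232))]
for p in q[1:]: e=p-q[0];print(np.degrees(np.arctan2(e[1],e[0])),np.linalg.norm(e))
print(np.round(im[v1+12:v1+22,u1+9:u1+22,0]).astype(int))
# router edges direction: plate front edge / slot via top view
P=cloud(f["d"],K,T)
m=(P[...,2]>.095)&(P[...,2]<.11)&(P[...,0]>.6)&(abs(P[...,1])<.4); Q=P[m]
for lo in np.arange(-.3,.3,.08):
    s=(Q[:,1]>lo)&(Q[:,1]<lo+.02)
    if s.sum()>3: print("fence y",lo.round(2),"x front",np.percentile(Q[s,0],[2,50]).round(3))
E
```

```text
[[ 60  51  48  44  43  44  48  50  54  58  55  48  44  44  43  44  51  80]
 [ 49  45  45  48  57  68  77  84  93 103  92  65  50  47  46  43  42  62]
 [ 43  44  48  64  95 114 123 128 134 142 128  94  67  55  50  47  42  54]
 [ 44  46  54  86 127 150 152 152 154 154 141 123 106  86  66  52  44  54]
 [ 47  50  67 103 138 155 156 156 156 155 146 144 142 128 103  74  50  64]
 [ 48  62  96 127 147 155 156 156 156 153 147 145 151 151 137 105  71  83]
 [ 56  86 126 149 154 154 152 152 151 145 136 132 142 154 152 128  96 111]
 [ 68 110 143 154 148 139 135 130 128 115 104 110 136 154 156 141 123 138]
 [ 80 125 152 152 136 110  95  86  82  75  72  93 130 153 157 153 148 153]
 [ 86 129 153 155 134  96  70  62  62  61  61  82 126 153 158 158 159 161]
 [ 96 131 153 155 140 105  70  62  66  68  71  88 129 156 160 162 163 162]
 [124 139 153 157 150 120  88  86  93 101 110 123 145 160 164 164 163 163]
 [150 152 158 159 155 138 124 127 134 141 150 156 162 162 163 162 163 163]
 [160 159 160 160 160 157 156 157 158 160 162 163 163 164 162 162 163 162]]
[[183.0, 208.62], [184.0, 208.46], [185.0, 208.38
[... 346 characters left out ...]
167 131  73]
 [ 68 145 171 160 164 168 168 170 170 170 171 162  88]
 [ 77 164 171 130 132 165 169 170 167 168 171 166 104]
 [ 90 165 170 134 100 150 168 168 164 161 171 167 114]
 [ 82 151 172 167 132 105 154 158 144 137 169 166  98]
 [ 95 113 166 172 163 106 121 133 146 164 171 157  82]
 [144 105 154 171 169 148 139 165 168 170 159 115  65]
 [182 128 117 152 162 168 169 173 169 159 113  70  60]
 [189 181 131 115 130 150 157 156 149 114  72  79  93]]
fence y -0.22 x front [0.758 0.769]
fence y -0.14 x front [0.748 0.76 ]
fence y -0.06 x front [0.747 0.773]
fence y 0.02 x front [0.729 0.745]
fence y 0.1 x front [0.719 0.73 ]
fence y 0.18 x front [0.709 0.718]
fence y 0.26 x front [0.699 0.709]
```

apply_moves([
  [[-1,0,0,0,0.124],[-1,0,0,0,0.124],[-1,24,-38,0,0],[-1,24,-38,0,0],[-1,24,-38,0,0],[-1,24,-38,0,0],[-1,24,-38,0,0],[-1,24,-38,0,0],[-1,24,-38,0,0],[-1,24,-38,0,0]],
], grip_force=20)

```text
clock: 1.7
tcp_pos: [0.3566, -0.2184, 0.2143]
orientation: [0.0, 0.999, 0.048, 0.0]
wrist_force: [0.4, 0.2, -0.4]
opening: 1.003
gripper_force: 0.0
```

apply_moves([
  [[-1,24,-38,0,0],[-1,24,-38,0,0],[-1,24,-38,0,0],[-1,24,-38,0,0],[-1,24,-38,0,0],[-1,24,-38,0,0],[-1,24,-38,0,0],[-1,24,-38,0,0],[-1,20,-30,0,0],[-1,10,-15,0,0]],
])

```text
clock: 2.7
tcp_pos: [0.5444, 0.1515, 0.2137]
orientation: [-0.0, 0.999, 0.05, 0.0]
wrist_force: [0.3, 0.2, 0.5]
opening: 1.004
gripper_force: 0.0
```

```bash
cat >> h.py <<'E'
def tool(dst,yaw=None):
    s=get_state(); w,x,y,z=s["orientation"]; from scipy.spatial.transform import Rotation as R
    M=R.from_quat([x,y,z,w]).as_matrix(); p=s["tcp_pos"]; e=np.array(dst)-p
    psi=np.degrees(np.arctan2(M[1,0],M[0,0]))
    print("t",round(s["clock"],2),"tcp",p.round(4),"psi",psi.round(2),"j6",s["joints"][5].round(2),"F",s["wrist_force"].round(1),"open",round(s["opening"],3),"gf",round(s["gripper_force"],1))
    print("tool shift mm",(M.T@e*1000).round(1),"turn",None if yaw is None else np.radians(psi-yaw).round(3))
E
python3 - <<'E'
from h import *
tool((.561,.180,.0755),5.6)
f=np.load("top1.npz"); im,K,T=f["im"],f["K"],f["T"]; H=hsv(im.astype(np.uint8)); 
m=((H[...,0]<8)|(H[...,0]>172))&(H[...,1]>150)&(H[...,2]>60); m[:,:180]=0;m[:,235:]=0;m[:165]=0;m[225:]=0
V=H[...,2]; v,u=np.nonzero(m); t=V[m]; print(len(u),np.percentile(t,[5,25,50,75,95]))
b=m&(V>np.median(t)*.85); v,u=np.nonzero(b); r=cv2.minAreaRect(np.c_[u,v].astype(np.float32)); print(len(u),r,onplane(r[0],.112,K,T))
E
```

```text
t 2.7 tcp [0.5444 0.1515 0.2137] psi 5.69 j6 1.72 F [0.3 0.2 0.5] open 1.004 gf 0.0
tool shift mm [ 19.3 -26.7 138.2] turn 0.002
131 [ 85.5 156.5 214.  218.  220. ]
91 ((200.5, 186.5), (9.0, 9.0), 90.0) [0.55892447 0.18036341 0.112     ]
```

apply_moves([
  [[-1,10,-13,0,0],[-1,10,-13,0,0],[-1,0,0,20,0],[-1,0,0,25,0],[-1,0,0,25,0],[-1,0,0,25,0],[-1,0,0,20,0],[-1,0,0,13,0],[-1,0,0,10,0],[-1,0,0,0,0]],
])

```text
clock: 3.7
tcp_pos: [0.5602, 0.1761, 0.075]
orientation: [0.0, 0.999, 0.048, -0.001]
wrist_force: [0.0, -0.3, -0.2]
opening: 0.996
gripper_force: 0.0
```

```bash
python3 - <<'E'
from h import *
tool((.562,.180,.0755),5.6)
im=grab("scene")[0]; cv2.imwrite("pics/pre.png",cv2.resize(im[130:290,250:450,::-1],(750,600),interpolation=cv2.INTER_CUBIC))
E
```

```text
t 3.7 tcp [0.5602 0.1761 0.075 ] psi 5.52 j6 1.76 F [ 0.  -0.3 -0.2] open 0.996 gf 0.0
tool shift mm [ 2.1 -3.7 -0.5] turn -0.001
```

View pics/pre.png

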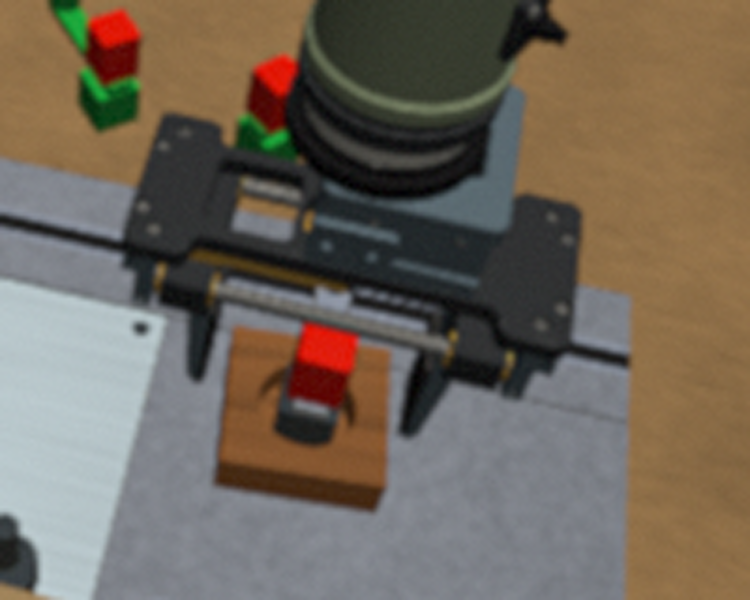

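Fingers straddle the boss (crop pixel (325,360)). Nudge, close and lift.

apply_moves([
  [[-1,3,-4,0,0],[0,0,0,0,0],[1,0,0,0,0],[1,0,0,0,0],[1,0,0,0,0],[1,0,0,0,0],[1,0,0,0,0],[1,0,0,0,0],[1,0,0,-5,0],[1,0,0,-5,0]],
], grip_force=20)

```text
clock: 4.75
tcp_pos: [0.5631, 0.1808, 0.086]
orientation: [0.0, 0.999, 0.048, -0.0]
wrist_force: [0.9, -0.5, -4.1]
opening: 0.283
gripper_force: 20.0
```

```bash
python3 - <<'E'
from h import *
tool((.585,-.115,.12),34)
E
```

```text
t 4.75 tcp [0.5631 0.1808 0.086 ] psi 5.54 j6 1.77 F [ 0.9 -0.5 -4.1] open 0.283 gf 20.0
tool shift mm [ -6.8 296.5 -34. ] turn -0.497
```

apply_moves([
  [[1,0,0,-20,0],[1,0,0,-25,0],[1,0,25,0,0],[1,-1,40,0,0],[1,-1,42,0,0],[1,-1,42,0,0],[1,-1,42,0,0],[1,-1,42,0,0],[1,-1,38,0,0],[1,-1,25,0,0]],
])

```text
clock: 5.75
tcp_pos: [0.5846, -0.1172, 0.1307]
orientation: [0.0, 0.999, 0.048, -0.0]
wrist_force: [-0.0, 0.4, -3.5]
opening: 0.285
gripper_force: 20.0
```

apply_moves([
  [[1,0,0,0,-0.1],[1,0,0,0,-0.1],[1,0,0,0,-0.1],[1,0,0,0,-0.1],[1,0,0,0,-0.097],[1,0,0,0,0],[1,0,0,15,0],[1,0,0,15,0],[1,0,0,0,0],[1,0,0,0,0]],
])

```text
clock: 6.75
tcp_pos: [0.5849, -0.1144, 0.1009]
orientation: [-0.0, 0.956, 0.292, -0.0]
wrist_force: [0.4, 0.2, -3.3]
opening: 0.286
gripper_force: 20.0
```

```bash
python3 - <<'E'
from h import *
tool((.585,-.115,.12),34)
o=[]
for n in("scene","top"):
    F=[grab(n) for _ in range(3)]; im=np.mean([f[0] for f in F],0); d=np.median([f[1] for f in F],0); K,T=F[0][2:]; np.savez(f"{n}2.npz",im=im,d=d,K=K,T=T)
    t=get_state()["tcp_pos"]; c=proj(t,K,T); print(n,c,proj(t+[0,0,.0188],K,T)); u,v=int(c[0]),int(c[1])
    o.append(cv2.resize(im[v-37:v+38,u-37:u+38].astype(np.uint8),(400,400),interpolation=cv2.INTER_CUBIC)); print(u-37,v-37)
cv2.imwrite("pics/hover.png",np.hstack(o)[:,:,::-1])
E
```

```text
t 6.75 tcp [ 0.5849 -0.1144  0.1009] psi 33.96 j6 0.77 F [ 0.4  0.2 -3.3] open 0.286 gf 20.0
tool shift mm [ -0.2   0.6 -19.1] turn -0.001
scene [179.04125528 181.70361922] [177.48427989 175.1849224 ]
142 144
top [318.52131751 174.70418199] [319.6762501  173.15748849]
281 137
```

View pics/hover.png

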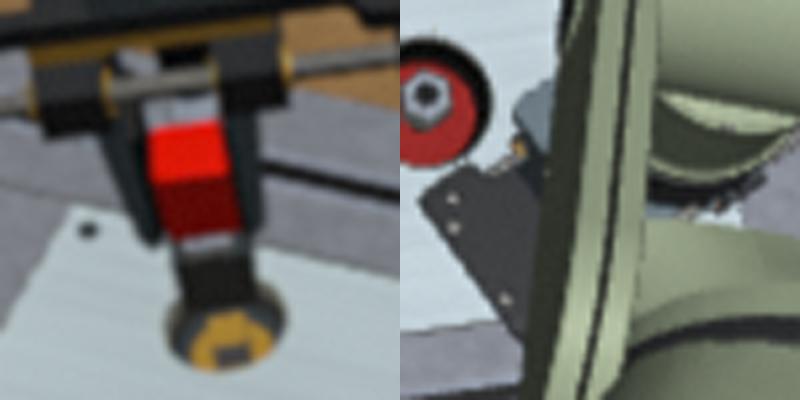

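Scene view (left half): the held crank's barrel is just above the drive well. The boss's front-face edges are at crop (152,180)-(225,170) and (172,240)-(243,233), and the barrel's lower edge is at (183,307)-(250,305). The drive's dark face is at (215,352)-(252,347). All are in one camera, so I'll compare positions there.

```bash
python3 - <<'E'
from h import *
f=np.load("scene2.npz"); im,K,T=f["im"],f["K"],f["T"]; H=hsv(im.astype(np.uint8))
s=get_state();t=s["tcp_pos"]; n=np.array([np.cos(np.radians(34)),np.sin(np.radians(34))]); l=np.array([-n[1],n[0]])
def crop(x,y): return (142+x/5.333-.5,144+y/5.333-.5)
zu=t[2]+.0188-.056
def rep(name,a,b,z,off):
    A,B=onplane(a,z,K,T)[:2],onplane(b,z,K,T)[:2]; m=(A+B)/2-off*n; e=B-A
    print(name,"axis",m.round(4),"len",np.linalg.norm(e).round(4),"ang",np.degrees(np.arctan2(e[1],e[0])).round(1),"rel tcp along/lat mm",((m-t[:2])@n*1e3).round(1),((m-t[:2])@l*1e3).round(1))
rep("boss hi",crop(152,180),crop(225,170),zu+.074,.013)
rep("boss lo",crop(172,240),crop(243,233),zu+.038,.013)
rep("barrel",crop(183,307),crop(250,305),zu,.014)
R=im[...,0]
# sub-pixel red region columns (boss sides)
red=((H[...,0]<8)|(H[...,0]>172))&(H[...,1]>150)&(H[...,2]>60); red[:,:160]=0;red[:,195:]=0;red[:160]=0;red[192:]=0
dark=red&(R<185*.95); 
for v in range(164,192): 
    u=np.nonzero(red[v])[0]
    if len(u): print(v,u.min(),u.max(),R[v,u.min():u.max()+1].mean().round(),end="; ")
print()
f=np.load("scene1.npz");R1=f["im"][...,0]
# drive dark face: from first look: left/right crossings rows 209..211, threshold 110
for v in (209,210,211):
    c=R1[v,180:194]; i=np.nonzero(c<110)[0]; a,b=i[0],i[-1]
    print(v,180+a-(110-c[a])/(c[a-1]-c[a]),180+b+(110-c[b])/(c[b+1]-c[b]))
rep("drive top edge",(182.2,208.75),(189.0,207.75),.0262,.0067)
rep("drive tipz.027",(182.2,208.75),(189.0,207.75),.0255,.007)
E
```

```text
boss hi axis [ 0.5896 -0.1113] len 0.024 ang 123.5 rel tcp along/lat mm 5.4 0.2
boss lo axis [ 0.587  -0.1118] len 0.0244 ang 120.4 rel tcp along/lat mm 2.9 1.3
barrel axis [ 0.5887 -0.1137] len 0.0241 ang 115.2 rel tcp along/lat mm 3.2 -1.2
167 177 183 193.0; 168 171 183 209.0; 169 169 184 193.0; 170 169 184 195.0; 171 169 184 196.0; 172 169 184 197.0; 173 169 184 199.0; 174 169 185 194.0; 175 170 185 202.0; 176 170 185 185.0; 177 170 184 149.0; 178 170 185 102.0; 179 171 185 90.0; 180 171 185 90.0; 181 172 185 92.0; 182 172 185 91.0; 183 172 186 89.0; 184 172 186 89.0; 185 173 186 90.0; 186 173 186 89.0; 187 174 180 91.0; 188 175 175 88.0; 
209 182.0326086956522 188.45575221238937
210 181.63555555555556 188.63257575757575
211 181.8544600938967 188.53497942386832
drive top edge axis [ 0.5855 -0.1131] len 0.0137 ang 123.5 rel tcp along/lat mm 1.0 1.0
drive tipz.027 axis [ 0.5849 -0.1136] len 0.0137 ang 123.5 rel tcp along/lat mm 0.1 1.0
```

apply_moves([
  [[1,-3,-1,0,0],[1,0,0,8,0],[1,0,0,8,0],[1,0,0,8,0],[1,0,0,6,0],[1,0,0,2,0],[1,0,0,0,0],[1,0,0,0,0],[1,0,0,0,0],[1,0,0,0,0]],
])

```text
clock: 8.05
tcp_pos: [0.5819, -0.1152, 0.0715]
orientation: [0.0, 0.956, 0.293, 0.0]
wrist_force: [-5.0, 0.9, 13.9]
opening: 0.282
gripper_force: 20.0
```

```bash
python3 - <<'E'
from h import *
tool((.585,-.115,.047),34)
F=[grab("scene") for _ in range(4)]; im=np.mean([f[0] for f in F],0);K,T=F[0][2:]; np.savez("scene3.npz",im=im,K=K,T=T)
cv2.imwrite("pics/h2.png",cv2.resize(im[168:228,150:220,::-1].astype(np.uint8),(700,600),interpolation=cv2.INTER_CUBIC))
E
```

```text
t 8.05 tcp [ 0.5819 -0.1152  0.0715] psi 34.02 j6 0.76 F [-5.   0.9 13.9] open 0.282 gf 20.0
tool shift mm [ 2.7  1.5 24.5] turn 0.0
```

View pics/h2.png

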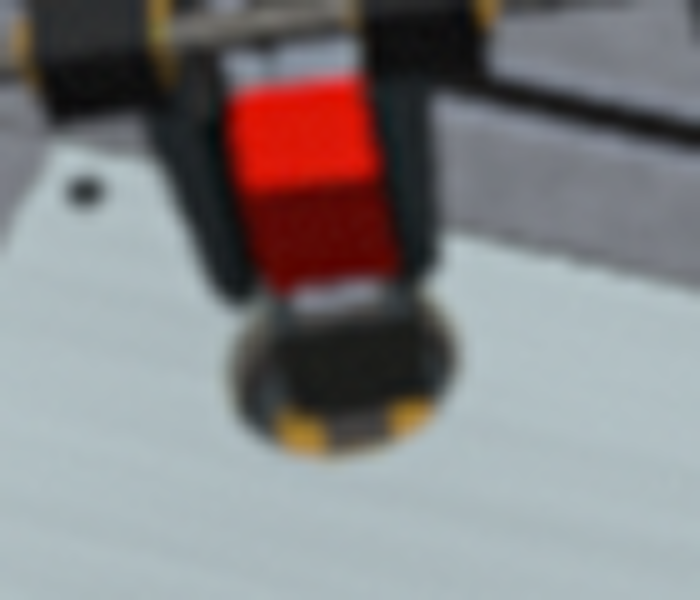

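```bash
python3 - <<'E'
from h import *
f=np.load("scene3.npz"); im,K,T=f["im"],f["K"],f["T"]; t=get_state()["tcp_pos"]
n=np.array([np.cos(np.radians(34)),np.sin(np.radians(34))]); l=np.array([-n[1],n[0]])
c=lambda x,y:(150+x/10-.5,168+y/10-.5)
for zu in(.027,.030,.0343):
  for nm,a,b,dz,o in(("hi",(238,192),(382,178),.074,.013),("lo",(272,292),(398,276),.038,.013),("barrel",(285,410),(420,400),0,.014)):
    A,B=[onplane(c(*p),zu+dz,K,T)[:2] for p in(a,b)]; m=(A+B)/2-o*n; e=B-A
    print(zu,nm,m.round(4),"len",np.linalg.norm(e).round(4),"ang",np.degrees(np.arctan2(e[1],e[0])).round(1),"rel tcp",((m-t[:2])@n*1e3).round(1),((m-t[:2])@l*1e3).round(1))
W=np.array([.5868,-.1151]);D=np.array([.5852,-.1133])
for q in(W,D): print("rel tcp",((q-t[:2])@n*1e3).round(1),((q-t[:2])@l*1e3).round(1))
for r in range(200,214): print(r,np.round(im[r,172:200,0]).astype(int))
E
```

```text
0.027 hi [ 0.5822 -0.1146] len 0.0266 ang 120.3 rel tcp 0.6 0.4
0.027 lo [ 0.5786 -0.1172] len 0.0243 ang 122.3 rel tcp -3.8 0.3
0.027 barrel [ 0.5801 -0.1187] len 0.0271 ang 118.3 rel tcp -3.5 -1.8
0.03 hi [ 0.5841 -0.113 ] len 0.0264 ang 120.3 rel tcp 3.1 0.7
0.03 lo [ 0.5805 -0.1157] len 0.0242 ang 122.3 rel tcp -1.5 0.5
0.03 barrel [ 0.5818 -0.1173] len 0.0269 ang 118.3 rel tcp -1.3 -1.5
0.0343 hi [ 0.5869 -0.1107] len 0.0262 ang 120.3 rel tcp 6.7 1.1
0.0343 lo [ 0.5831 -0.1135] len 0.024 ang 122.3 rel tcp 1.9 0.9
0.0343 barrel [ 0.5842 -0.1152] len 0.0267 ang 118.3 rel tcp 1.9 -1.2
rel tcp 4.1 -2.5
rel tcp 3.8 -0.2
200 [171 158 133 107  86  64  52  54  60  61  57  50  45  42  41  40  35  32
  30  34  53  76 112 153 174 178 177 177]
201 [167 144 114  92  76  56  42  37  40  39  35  32  30  28  30  28  29  27
  29  28  40  55  87 134 168 178 178 178]
202 [160 129  96  80  64  42  31  30  28  29  29  28  27  28  28  29  28  28
  29  29  35  43  67 118 161 178 179 178]
203 [154 117  89  69  54  38  31  29  28  29  28  28  30  29  29  27  29  28
  28  28  38  43  59 109 159 177 180 1
[... 493 characters left out ...]
 63  46  54  65  68  54  36  32  30  28  31  31  35  38  53  82
 106 117 118 123 148 172 178 176 176 176]
209 [170 136  83  54  56  80  99  90  74  66  52  44  48  51  54  57  80 122
 152 162 162 159 164 172 174 175 175 175]
210 [172 156 119  82  65  91 123 132 128 114  85  64  65  68  67  68  87 135
 166 171 172 172 172 173 172 173 173 173]
211 [175 170 154 126  98 104 139 162 164 150 113  77  70  74  75  78  96 138
 167 173 174 174 174 173 173 174 173 173]
212 [174 175 172 159 142 133 149 166 170 162 130  95  91  99 108 118 132 156
 172 175 174 175 175 174 174 175 173 174]
213 [172 172 172 174 168 161 164 168 170 166 148 132 136 143 150 161 168 172
 175 174 174 174 174 175 174 176 175 174]
```

The crank touched early (Fz +17 N at underside ≈ 0.033). The lean suggests the barrel's -x corner is on the plate rim, so I'll back up 5 mm, shift toward the well centre and lower gently.

apply_moves([
  [[1,0,0,-6,0],[1,2,1.5,0,0],[1,0,0,0,0],[1,0,0,2,0],[1,0,0,2,0],[1,0,0,2,0],[1,0,0,2,0],[1,0,0,2,0],[1,0,0,0,0],[1,0,0,0,0]],
])

```text
clock: 9.25
tcp_pos: [0.5855, -0.1153, 0.0647]
orientation: [0.0, 0.956, 0.292, 0.001]
wrist_force: [5.0, 1.5, -4.7]
opening: 0.284
gripper_force: 20.0
```

```bash
python3 - <<'E'
from h import *
tool((.585,-.115,.047),34)
E
```

```text
t 9.25 tcp [ 0.5855 -0.1153  0.0647] psi 34.01 j6 0.76 F [ 5.   1.5 -4.7] open 0.284 gf 20.0
tool shift mm [-0.2 -0.5 17.7] turn 0.0
```

apply_moves([
  [[1,0.8,0.6,0,0],[1,0,0,0,0],[1,0,0,1,0],[1,0,0,1,0],[1,0,0,1,0],[1,0,0,1,0],[1,0,0,1,0],[1,0,0,0,0],[1,0,0,0,0],[1,0,0,0,0]],
])

```text
clock: 10.25
tcp_pos: [0.5857, -0.1154, 0.06]
orientation: [0.0, 0.956, 0.293, 0.0]
wrist_force: [4.5, 3.0, -0.9]
opening: 0.284
gripper_force: 20.0
```

```bash
python3 - <<'E'
from h import *
tool((.585,-.115,.047),34)
F=[grab("scene") for _ in range(4)]; im=np.mean([f[0] for f in F],0); np.savez("scene4.npz",im=im)
cv2.imwrite("pics/h3.png",cv2.resize(im[168:228,150:220,::-1].astype(np.uint8),(700,600),interpolation=cv2.INTER_CUBIC))
E
```

```text
t 10.25 tcp [ 0.5857 -0.1154  0.06  ] psi 34.02 j6 0.76 F [ 4.5  3.  -0.9] open 0.284 gf 20.0
tool shift mm [-0.3 -0.7 13. ] turn 0.0
```

View pics/h3.png

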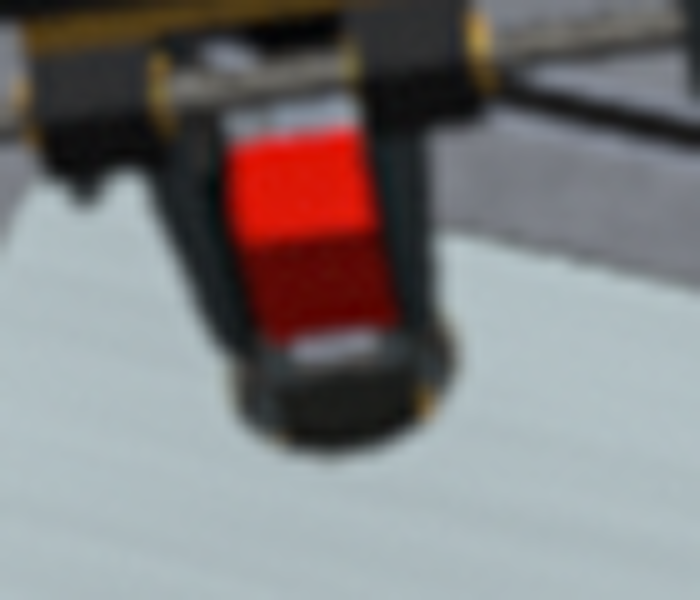

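The barrel is now inside the well. The underside is about 4 mm below the tip's height with almost no vertical force, so the socket is on the square. I'll keep lowering.

apply_moves([
  [[1,0,0,1.5,0],[1,0,0,1.5,0],[1,0,0,1.5,0],[1,0,0,1.5,0],[1,0,0,1.5,0],[1,0,0,1.5,0],[1,0,0,1,0],[1,0,0,1,0],[1,0,0,0,0],[1,0,0,0,0]],
])

```text
clock: 11.45
tcp_pos: [0.5863, -0.1152, 0.0545]
orientation: [0.001, 0.956, 0.292, 0.002]
wrist_force: [-3.1, 5.3, 30.7]
opening: 0.282
gripper_force: 20.0
```

```bash
python3 - <<'E'
from h import *
tool((.585,-.115,.047),34)
E
```

```text
t 11.45 tcp [ 0.5863 -0.1152  0.0545] psi 34.01 j6 0.76 F [-3.1  5.3 30.7] open 0.282 gf 20.0
tool shift mm [-1.  -0.8  7.5] turn 0.0
```

```bash
python3 - <<'E'
from h import *
F=[grab("scene") for _ in range(4)]; im=np.mean([f[0] for f in F],0); K,T=F[0][2:]; np.savez("scene5.npz",im=im)
t=get_state()["tcp_pos"]
n=np.array([np.cos(np.radians(34)),np.sin(np.radians(34))])
def edges(I):
    H=hsv(I.astype(np.uint8)); R=I[...,0]
    red=((H[...,0]<8)|(H[...,0]>172))&(H[...,1]>150)&(H[...,2]>50); red[:,:165]=0;red[:,200:]=0;red[:160]=0;red[215:]=0
    hi=[];lo=[]
    for u in range(177,186):
        c=R[:,u]; v=np.nonzero(red[:,u])[0]; a=v.min()
        g=[v for v in range(a,v.max()) if c[v]>150>=c[v+1]]
        if g: v0=g[0];hi.append((u,v0+(c[v0]-150)/(c[v0]-c[v0+1])))
        S=I[:,u,1]; b=v.max()-2
        while S[b+1]<60: b+=1
        lo.append((u,b+(60-S[b])/(S[b+1]-S[b])))
    return [np.polyfit(*np.array(x).T,1) for x in(hi,lo)]
for nm in("scene2","scene3","scene4","scene5"):
    I=np.load(nm+".npz")["im"]; e=edges(I); print(nm,[np.polyval(k,181).round(2) for k in e],[np.degrees(np.arctan(k[0])).round(1) for k in e])
# predicted pixel rows for boss bottom/top edge mid, for grip heights, axis offset along 2mm
for nm,p in(("2",(.5849,-.1144,.1009)),("3",(.5819,-.1152,.0715)),("4",(.5857,-.1154,.06)),("5",t)):
    for off in(0,.003):
        a=np.array(p); a[:2]+=n*(.013+off); print(nm,off,[ (proj(a+[0,0,h],K,T)).round(2).tolist() for h in(.0368,.0008)])
cv2.imwrite("pics/h4.png",cv2.resize(im[168:228,150:220,::-1].astype(np.uint8),(700,600),interpolation=cv2.INTER_CUBIC))
E
```

```text
scene2 [np.float64(176.47), np.float64(187.46)] [np.float64(-12.5), np.float64(-6.5)]
scene3 [np.float64(185.93), np.float64(196.23)] [np.float64(-6.8), np.float64(-15.4)]
scene4 [np.float64(191.12), np.float64(201.38)] [np.float64(-7.3), np.float64(-21.4)]
scene5 [np.float64(193.08), np.float64(203.16)] [np.float64(-7.4), np.float64(-22.1)]
2 0 [[176.77, 174.18], [179.82, 186.84]]
2 0.003 [[176.89, 175.44], [179.93, 188.08]]
3 0 [[179.72, 183.3], [182.54, 195.16]]
3 0.003 [[179.83, 184.54], [182.66, 196.39]]
4 0 [[179.53, 188.63], [182.33, 200.17]]
4 0.003 [[179.64, 189.87], [182.45, 201.39]]
5 0 [[179.94, 190.71], [182.71, 202.11]]
5 0.003 [[180.06, 191.95], [182.83, 203.34]]
```

View pics/h4.png

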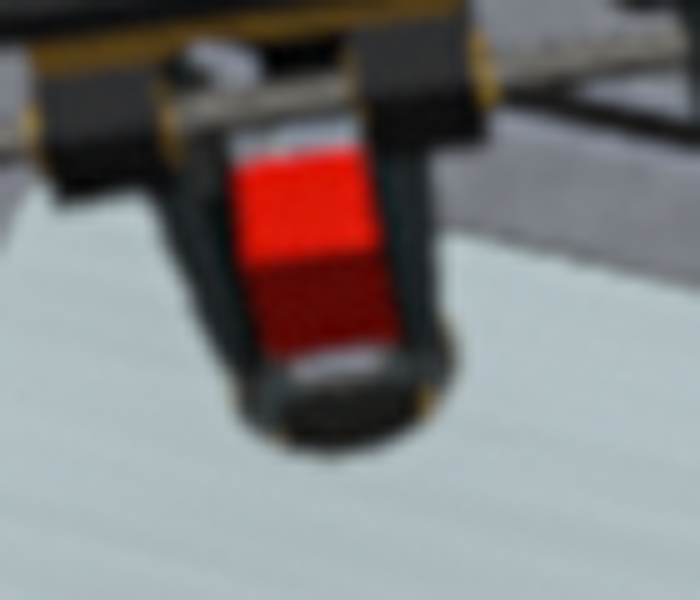

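```bash
python3 - <<'E'
from h import *
def bz(im,d,K,T):
    P=cloud(d,K,T);H=hsv(im.astype(np.uint8)); red=((H[...,0]<8)|(H[...,0]>172))&(H[...,1]>150)&(H[...,2]>170); red[:,:165]=0;red[:,200:]=0;red[:160]=0;red[215:]=0
    q=P[red]; return len(q),np.percentile(q[:,2],[10,50,90]).round(4),np.median(q,0).round(4)
f=np.load("scene2.npz");print(bz(f["im"],f["d"],f["K"],f["T"]),"expect",.1009-.0372+.074)
F=[grab("scene") for _ in range(3)]; print(bz(F[0][0],np.median([f[1] for f in F],0),*F[0][2:]),"home would be .084")
tool((.585,-.115,.047),34)
E
```

```text
(124, array([0.1291, 0.13  , 0.1307]), array([ 0.5861, -0.1143,  0.13  ])) expect 0.1377
(119, array([0.0826, 0.0834, 0.0846]), array([ 0.5869, -0.1149,  0.0834])) home would be .084
t 11.8 tcp [ 0.5863 -0.1151  0.0545] psi 34.01 j6 0.76 F [-3.7  5.4 30.4] open 0.282 gf 20.0
tool shift mm [-1.  -0.8  7.5] turn 0.0
```

The depth reading puts the boss top at 0.083 m, where fully home would be 0.084. So the crank is fully home; it sat 7 mm lower in the grip than assumed. Now ease off, release and go to the hand grip.

apply_moves([
  [[1,0,0,-5,0],[1,0,0,0,0],[1,0,0,0,0],[0,0,0,0,0],[-1,0,0,0,0],[-1,0,0,0,0],[-1,0,0,0,0],[-1,0,0,-20,0],[-1,0,0,-45,0],[-1,0,0,-30,0]],
])

```text
clock: 12.8
tcp_pos: [0.5856, -0.1158, 0.1508]
orientation: [0.0, 0.956, 0.293, 0.0]
wrist_force: [0.8, -0.5, -0.1]
opening: 0.869
gripper_force: 0.0
```

```bash
python3 - <<'E'
from h import *
tool((.533,-.1513,.088),34)
def meas(n):
    F=[grab(n) for _ in range(3)]; im=F[0][0]; d=np.median([f[1] for f in F],0); K,T=F[0][2:]; P=cloud(d,K,T); H=hsv(im)
    red=((H[...,0]<8)|(H[...,0]>172))&(H[...,1]>150)&(H[...,2]>170)&(P[...,2]>.07)&(P[...,2]<.1)&(abs(P[...,0]-.586)<.03)&(abs(P[...,1]+.115)<.03)
    print(n,red.sum(),np.median(P[red],0).round(4) if red.any() else"")
    g=(P[...,2]>.109)&(P[...,2]<.121)&(H[...,2]<110)&(abs(P[...,0]-.533)<.03)&(abs(P[...,1]+.151)<.03); v,u=np.nonzero(g)
    if len(u): print(" grip",len(u),P[g].mean(0).round(4),onplane((u.mean(),v.mean()),.1155,K,T).round(4))
    c=(abs(P[...,0]-.656)<.02)&(abs(P[...,1]+.036)<.02)&(P[...,2]>.038); print(" collet",c.sum(),np.percentile(P[c][:,2],[50,75]))
meas("scene")
E
```

```text
t 12.8 tcp [ 0.5856 -0.1158  0.1508] psi 34.02 j6 0.76 F [ 0.8 -0.5 -0.1] open 0.869 gf 0.0
tool shift mm [-63.5  -0.   62.8] turn 0.0
scene 120 [ 0.586  -0.1146  0.0835]
 grip 61 [ 0.5369 -0.149   0.1136] [ 0.5384 -0.1478  0.1155]
 collet 155 [0.04430051 0.0452317 ]
```

apply_moves([
  [[-1,-20,0,0,0],[-1,-24,0,0,0],[-1,-20,0,0,0],[-1,0,0,20,0],[-1,0,0,25,0],[-1,0,0,15,0],[-1,0,0,0,0],[1,0,0,0,0],[1,0,0,0,0],[1,0,0,0,0]],
], grip_force=10)

```text
clock: 13.95
tcp_pos: [0.5329, -0.1514, 0.0897]
orientation: [0.001, 0.956, 0.293, 0.001]
wrist_force: [0.3, -0.5, -1.0]
opening: 0.765
gripper_force: 0.0
```

apply_moves([
  [[1,0,0,0,0],[1,0,0,0,0],[1,0,0,0,0],[1,0,-3,0,0],[1,0,-3,0,0],[1,0,0,0,0],[1,0,0,0,0],[1,0,0,0,0],[1,0,0,0,0],[1,0,0,0,0]],
])

```text
clock: 14.95
tcp_pos: [0.5292, -0.1464, 0.089]
orientation: [0.0, 0.956, 0.293, 0.0]
wrist_force: [0.9, -0.6, 0.1]
opening: 0.24
gripper_force: 10.0
```

```bash
python3 - <<'E'
from h import *
tool((.533,-.1513,.088),34)
ph=np.pi+np.arange(0,8.2,.2)
p=65*np.c_[np.cos(ph),np.sin(ph)]; d=np.diff(p,axis=0).round(1)
for i in range(0,40,10): print([[1,*r,0,0] for r in d[i:i+10].tolist()])
E
```

```text
t 14.95 tcp [ 0.5292 -0.1464  0.089 ] psi 34.02 j6 0.69 F [ 0.9 -0.6  0.1] open 0.24 gf 10.0
tool shift mm [0.4 6.2 1. ] turn 0.0
[[1, 1.3, -12.9, 0, 0], [1, 3.8, -12.4, 0, 0], [1, 6.2, -11.4, 0, 0], [1, 8.4, -9.9, 0, 0], [1, 10.2, -8.1, 0, 0], [1, 11.6, -5.9, 0, 0], [1, 12.5, -3.5, 0, 0], [1, 12.9, -0.9, 0, 0], [1, 12.9, 1.7, 0, 0], [1, 12.3, 4.2, 0, 0]]
[[1, 11.2, 6.6, 0, 0], [1, 9.7, 8.6, 0, 0], [1, 7.8, 10.4, 0, 0], [1, 5.5, 11.7, 0, 0], [1, 3.1, 12.6, 0, 0], [1, 0.5, 13.0, 0, 0], [1, -2.0, 12.8, 0, 0], [1, -4.6, 12.2, 0, 0], [1, -6.9, 11.0, 0, 0], [1, -8.9, 9.4, 0, 0]]
[[1, -10.6, 7.5, 0, 0], [1, -11.9, 5.2, 0, 0], [1, -12.7, 2.7, 0, 0], [1, -13.0, 0.2, 0, 0], [1, -12.8, -2.4, 0, 0], [1, -12.0, -4.9, 0, 0], [1, -10.8, -7.2, 0, 0], [1, -9.2, -9.2, 0, 0], [1, -7.1, -10.8, 0, 0], [1, -4.9, -12.0, 0, 0]]
[[1, -2.4, -12.8, 0, 0], [1, 0.2, -13.0, 0, 0], [1, 2.8, -12.7, 0, 0], [1, 5.3, -11.9, 0, 0], [1, 7.5, -10.6, 0, 0], [1, 9.5, -8.9, 0, 0], [1, 11.0, -6.8, 0, 0], [1, 12.2, -4.5, 0, 0], [1, 12.8, -2.0, 0, 0], [1, 13.0, 0.6, 0, 0]]
```

apply_moves([
  [[1,2.6,-12.7,0,0],[1,5.0,-11.9,0,0],[1,7.3,-10.7,0,0],[1,9.3,-9.0,0,0],[1,10.9,-7.0,0,0],[1,12.1,-4.7,0,0],[1,12.7,-2.2,0,0],[1,12.9,0.4,0,0],[1,0,0,0,0],[1,0,0,0,0]],
])

```text
clock: 15.95
tcp_pos: [0.5572, -0.0562, 0.0887]
orientation: [-0.001, 0.956, 0.292, 0.0]
wrist_force: [-1.3, 1.3, 1.6]
opening: 0.236
gripper_force: 10.0
```

```bash
cat >> h.py <<'E'
def wind(c=(.586,-.115)):
    s=get_state(); p=s["tcp_pos"][:2]-c; r=np.linalg.norm(p); a=np.arctan2(p[1],p[0]); F=s["wrist_force"]
    er=p/r; et=np.array([er[1],-er[0]])
    print("r",(r*1e3).round(1),"world ang",np.degrees(a).round(1),"phi",(np.radians(34)-a).round(3),"Frad",(F[:2]@er).round(1),"Ftan(cw)",(F[:2]@et).round(1),"Fz",F[2].round(1))
E
python3 - <<'E'
from h import *
tool((.586,-.115,.088),34); wind()
E
```

```text
t 15.95 tcp [ 0.5572 -0.0562  0.0887] psi 34.0 j6 0.85 F [-1.3  1.3  1.6] open 0.236 gf 10.0
tool shift mm [-9.  64.8  0.5] turn 0.0
r 65.4 world ang 116.1 phi -1.433 Frad 1.7 Ftan(cw) -0.6 Fz 1.6
```

apply_moves([
  [[1,12.7,3.0,0,0],[1,11.8,5.4,0,0],[1,10.5,7.6,0,0],[1,8.8,9.5,0,0],[1,6.7,11.1,0,0],[1,4.3,12.2,0,0],[1,1.8,12.9,0,0],[1,-0.8,13.0,0,0],[1,-3.3,12.6,0,0],[1,-5.8,11.7,0,0]],
])

```text
clock: 16.95
tcp_pos: [0.6525, -0.1141, 0.0894]
orientation: [0.0, 0.956, 0.292, 0.001]
wrist_force: [3.0, 3.7, 3.1]
opening: 0.242
gripper_force: 10.0
```

```bash
python3 - <<'E'
from h import *
tool((.586,-.115,.088),34); wind()
E
```

```text
t 16.95 tcp [ 0.6525 -0.1141  0.0894] psi 34.01 j6 0.79 F [3.  3.7 3.1] open 0.242 gf 10.0
tool shift mm [-55.6 -36.4   1.3] turn 0.0
r 66.5 world ang 0.8 phi 0.58 Frad 3.0 Ftan(cw) -3.7 Fz 3.1
```

apply_moves([
  [[1,-7.9,10.3,0,0],[1,-9.8,8.5,0,0],[1,-11.3,6.4,0,0],[1,-12.4,4.0,0,0],[1,-12.9,1.5,0,0],[1,-13.0,-1.1,0,0],[1,-12.5,-3.7,0,0],[1,-11.5,-6.1,0,0],[1,-10.1,-8.3,0,0],[1,-8.2,-10.1,0,0]],
])

```text
clock: 17.95
tcp_pos: [0.5596, -0.1767, 0.0882]
orientation: [0.0, 0.956, 0.293, -0.0]
wrist_force: [4.5, 1.8, -3.9]
opening: 0.24
gripper_force: 10.0
```

```bash
python3 - <<'E'
from h import *
tool((.586,-.115,.088),34); wind()
for n in("scene","top"):
    F=[grab(n) for _ in range(4)]; d=np.median([f[1] for f in F],0); P=cloud(d,*F[0][2:])
    c=(abs(P[...,0]-.656)<.02)&(abs(P[...,1]+.036)<.02)&(P[...,2]>.038)&(P[...,2]<.065); print(n," collet",c.sum(),np.percentile(P[c][:,2],[25,50,75,90]).round(4) if c.any() else "")
E
```

```text
t 17.95 tcp [ 0.5596 -0.1767  0.0882] psi 34.03 j6 0.65 F [ 4.5  1.8 -3.9] open 0.24 gf 10.0
tool shift mm [ 56.4 -36.3   0.1] turn 0.0
r 67.1 world ang -113.2 phi 2.569 Frad -3.4 Ftan(cw) -3.4 Fz -3.9
scene  collet 183 [0.0483 0.051  0.0521 0.0527]
top  collet 84 [0.0496 0.0516 0.0525 0.0534]
```

apply_moves([
  [[1,-5.4,-11.5,0,0],[1,-3.1,-12.5,0,0],[1,-1.1,-12.9,0,0],[1,0.8,-6.5,0,0],[1,0,0,0,0],[1,0,0,0,0],[1,0,0,0,0],[1,0,0,0,0],[1,0,0,0,0],[1,0,0,0,0]],
])

```text
clock: 19.35
tcp_pos: [0.5292, -0.1452, 0.089]
orientation: [-0.0, 0.956, 0.292, -0.0]
wrist_force: [-2.4, -1.2, 2.7]
opening: 0.24
gripper_force: 10.0
```

```bash
python3 - <<'E'
from h import *
wind(); print(get_state()["opening"])
E
```

```text
r 64.3 world ang -152.0 phi 3.247 Frad 2.7 Ftan(cw) 0.0 Fz 2.7
0.24036934973556195
```

apply_moves([
  [[1,0.4,-3.2,0,0],[1,0.6,-3.2,0,0],[1,0.8,-3.2,0,0],[1,1.0,-3.1,0,0],[1,0,0,0,0],[1,0,0,0,0],[1,0,0,0,0],[1,0,0,0,0],[1,0,0,0,0],[1,0,0,0,0]],
])

```text
clock: 20.35
tcp_pos: [0.5247, -0.1331, 0.089]
orientation: [0.0, 0.956, 0.293, -0.0]
wrist_force: [-3.1, -4.3, 6.4]
opening: 0.24
gripper_force: 10.0
```

```bash
python3 - <<'E'
from h import *
wind(); print(get_state()["opening"])
E
```

```text
r 63.9 world ang -163.6 phi 3.448 Frad 4.2 Ftan(cw) -3.3 Fz 6.4
0.24006646885283367
```

apply_moves([
  [[1,0.8,-3.1,0,0],[1,1.1,-3.0,0,0],[1,1.3,-3.0,0,0],[1,1.5,-3.0,0,0],[1,0,0,0,0],[1,0,0,0,0],[1,0,0,0,0],[1,0,0,0,0],[1,0,0,0,0],[1,0,0,0,0]],
])

```text
clock: 21.35
tcp_pos: [0.5218, -0.1201, 0.0888]
orientation: [-0.0, 0.956, 0.292, 0.0]
wrist_force: [-0.8, -0.4, 2.1]
opening: 0.237
gripper_force: 10.0
```

```bash
python3 - <<'E'
from h import *
wind(); print(get_state()["opening"])
E
```

```text
r 64.4 world ang -175.5 phi 3.656 Frad 0.8 Ftan(cw) -0.3 Fz 2.1
0.2373628365568135
```

Next 0.2 rad (6.8→7.0).

apply_moves([
  [[1,1.6,-2.8,0,0],[1,1.8,-2.7,0,0],[1,2.0,-2.6,0,0],[1,2.1,-2.5,0,0],[1,0,0,0,0],[1,0,0,0,0],[1,0,0,0,0],[1,0,0,0,0],[1,0,0,0,0],[1,0,0,0,0]],
])

```text
clock: 22.35
tcp_pos: [0.522, -0.1071, 0.0888]
orientation: [-0.0, 0.956, 0.292, -0.0]
wrist_force: [-0.6, -1.3, 1.2]
opening: 0.237
gripper_force: 10.0
```

```bash
python3 - <<'E'
from h import *
wind(); print(get_state()["opening"])
E
```

```text
r 64.4 world ang 173.0 phi -2.426 Frad 0.5 Ftan(cw) -1.4 Fz 1.2
0.23747816819921283
```

apply_moves([
  [[1,2.2,-2.4,0,0],[1,2.3,-2.3,0,0],[1,2.4,-2.2,0,0],[1,2.5,-2.1,0,0],[1,0,0,0,0],[1,0,0,0,0],[1,0,0,0,0],[1,0,0,0,0],[1,0,0,0,0],[1,0,0,0,0]],
])

```text
clock: 23.35
tcp_pos: [0.525, -0.095, 0.0891]
orientation: [0.001, 0.956, 0.293, 0.0]
wrist_force: [-0.9, -4.3, 3.3]
opening: 0.241
gripper_force: 10.0
```

```bash
python3 - <<'E'
from h import *
wind(); print(get_state()["opening"])
for n in("scene","top"):
    F=[grab(n) for _ in range(3)]; d=np.median([f[1] for f in F],0); P=cloud(d,*F[0][2:])
    c=(abs(P[...,0]-.656)<.02)&(abs(P[...,1]+.036)<.02)&(P[...,2]>.038)&(P[...,2]<.065); print(n," collet",c.sum(),np.percentile(P[c][:,2],[25,50,75,90]).round(4) if c.any() else "")
E
```

```text
r 64.2 world ang 161.8 phi -2.231 Frad -0.5 Ftan(cw) -4.4 Fz 3.3
0.24065211681270926
scene  collet 197 [0.0487 0.0525 0.0538 0.0544]
top  collet 86 [0.051  0.0529 0.054  0.0546]
```

apply_moves([
  [[1,1.3,-1.0,0,0],[1,1.3,-1.0,0,0],[1,1.3,-1.0,0,0],[1,1.4,-0.9,0,0],[1,0,0,0,0],[1,0,0,0,0],[1,0,0,0,0],[1,0,0,0,0],[1,0,0,0,0],[1,0,0,0,0]],
])

```text
clock: 24.65
tcp_pos: [0.527, -0.0901, 0.0893]
orientation: [0.002, 0.956, 0.293, -0.0]
wrist_force: [-3.0, -9.1, 4.3]
opening: 0.241
gripper_force: 10.1
```

```bash
python3 - <<'E'
from h import *
wind(); print(get_state()["opening"])
E
```

```text
r 64.0 world ang 157.1 phi -2.148 Frad -0.8 Ftan(cw) -9.6 Fz 4.3
0.2414989253142308
```

The stop is met: 9.6 N at the grip and the crank has stalled. Ease back slightly, let go and rise.

apply_moves([
  [[1,-2,1.5,0,0],[1,-2,1.5,0,0],[1,0,0,0,0],[0,0,0,0,0],[-1,0,0,0,0],[-1,0,0,0,0],[-1,0,0,0,0],[-1,0,0,-20,0],[-1,0,0,-30,0],[-1,0,0,-15,0]],
])

```text
clock: 25.65
tcp_pos: [0.5264, -0.093, 0.1559]
orientation: [0.001, 0.956, 0.293, 0.001]
wrist_force: [0.7, -0.3, -0.4]
opening: 0.821
gripper_force: 0.0
```

```bash
python3 - <<'E'
from h import *
for n in("scene","top"):
    F=[grab(n) for _ in range(3)]; im=F[0][0]; d=np.median([f[1] for f in F],0); K,T=F[0][2:]; P=cloud(d,K,T); H=hsv(im)
    red=((H[...,0]<8)|(H[...,0]>172))&(H[...,1]>150)&(H[...,2]>170)&(P[...,2]>.07)&(P[...,2]<.1)&(abs(P[...,0]-.586)<.03)&(abs(P[...,1]+.115)<.03)
    print(n,red.sum(),np.median(P[red],0).round(4) if red.any() else"")
    g=(P[...,2]>.109)&(P[...,2]<.121)&(H[...,2]<110)&(abs(P[...,0]-.526)<.03)&(abs(P[...,1]+.093)<.03); v,u=np.nonzero(g)
    if len(u): print(" grip",len(u),P[g].mean(0).round(4),onplane((u.mean(),v.mean()),.1155,K,T).round(4))
    c=(abs(P[...,0]-.656)<.02)&(abs(P[...,1]+.036)<.02)&(P[...,2]>.038)&(P[...,2]<.065); print(" collet",c.sum(),np.percentile(P[c][:,2],[50,75]).round(4))
tool((.5865,-.115,.15),-21)
E
```

```text
scene 117 [ 0.5871 -0.1147  0.0837]
 grip 55 [ 0.5284 -0.0978  0.1143] [ 0.5293 -0.0972  0.1155]
 collet 196 [0.0525 0.0538]
top 0 
 collet 86 [0.0533 0.0544]
t 25.95 tcp [ 0.5245 -0.0928  0.1527] psi 34.02 j6 0.78 F [ 0.6 -0.   0.5] open 1.001 gf 0.0
tool shift mm [39.  53.1  2.5] turn 0.96
```

apply_moves([
  [[-1,19,26,0,0.125],[-1,0,0,0,0.1],[-1,0,0,0,0.1],[-1,0,0,0,0.1],[-1,0,0,0,0.1],[-1,0,0,0,0.1],[-1,0,0,0,0.1],[-1,0,0,0,0.1],[-1,0,0,0,0.1],[-1,0,0,0,0]],
])

```text
clock: 26.95
tcp_pos: [0.555, -0.1038, 0.1526]
orientation: [-0.0, 0.986, -0.165, -0.001]
wrist_force: [0.4, -0.1, 0.6]
opening: 1.0
gripper_force: 0.0
```

```bash
python3 - <<'E'
from h import *
tool((.5868,-.115,.049),-19)
E
```

```text
t 26.95 tcp [ 0.555  -0.1038  0.1526] psi -18.97 j6 1.7 F [ 0.4 -0.1  0.6] open 1.0 gf 0.0
tool shift mm [ 33.9   0.2 103.5] turn 0.001
```

apply_moves([
  [[-1,17,0,0,0],[-1,17,0,0,0],[-1,0,0,20,0],[-1,0,0,25,0],[-1,0,0,25,0],[-1,0,0,20,0],[-1,0,0,10,0],[-1,0,0,4,0],[-1,0,0,0,0],[0.2,0,0,0,0]],
], grip_force=40)

```text
clock: 27.95
tcp_pos: [0.5886, -0.1152, 0.0508]
orientation: [0.0, 0.986, -0.165, 0.001]
wrist_force: [0.1, -0.2, 0.2]
opening: 0.94
gripper_force: 0.0
```

apply_moves([
  [[1,0,0,0,0],[1,0,0,0,0],[1,0,0,0,0],[1,0,0,0,0],[1,0,0,0,0],[1,0,0,0,0],[1,0,0,-2,0],[1,0,0,-4,0],[1,0,0,-4,0],[1,0,0,0,0]],
])

```text
clock: 28.95
tcp_pos: [0.5869, -0.1158, 0.0578]
orientation: [0.001, 0.986, -0.164, -0.001]
wrist_force: [1.4, -3.1, -16.5]
opening: 0.289
gripper_force: 39.9
```

```bash
cat >> h.py <<'E'
def bosstop(n,z0,z1):
    F=[grab(n) for _ in range(3)]; im=F[0][0]; d=np.median([f[1] for f in F],0); K,T=F[0][2:]; P=cloud(d,K,T); H=hsv(im); p=get_state()["tcp_pos"]
    red=((H[...,0]<8)|(H[...,0]>172))&(H[...,1]>150)&(H[...,2]>150)&(P[...,2]>z0)&(P[...,2]<z1)&(np.hypot(P[...,0]-p[0],P[...,1]-p[1])<.04)
    q=np.median(P[red],0); print(n,"boss top",red.sum(),q.round(4),"underside",(q[2]-.074).round(4),"tcp-under",(p[2]-q[2]+.074).round(4))
E
python3 - <<'E'
from h import *
tool((.5868,-.115,.2),-19); bosstop("scene",.075,.14)
E
```

```text
t 28.95 tcp [ 0.5869 -0.1158  0.0578] psi -18.93 j6 1.69 F [  1.4  -3.1 -16.5] open 0.289 gf 39.9
tool shift mm [  -0.7   -0.5 -142.2] turn 0.001
scene boss top 0 [nan nan nan] underside nan tcp-under nan
  return _methods._mean(a, axis=axis, dtype=dtype,
  ret = um.true_divide(
```

apply_moves([
  [[1,0,0,-3,0],[1,0,0,-3,0],[1,0,0,-3,0],[1,0,0,-3,0],[1,0,0,-3,0],[1,0,0,-3,0],[1,0,0,-3,0],[1,0,0,-3,0],[1,0,0,0,0],[1,0,0,0,0]],
])

```text
clock: 30.1
tcp_pos: [0.5878, -0.115, 0.084]
orientation: [-0.0, 0.986, -0.165, 0.0]
wrist_force: [-0.4, -0.1, -3.8]
opening: 0.283
gripper_force: 40.0
```

```bash
python3 - <<'E'
from h import *
tool((.5868,-.115,.2),-19)
im,d,K,T=grab("scene"); print("fingertip px",proj(get_state()["tcp_pos"],K,T)); cv2.imwrite("pics/lift.png",cv2.resize(im[140:240,130:250,::-1],(720,600),interpolation=cv2.INTER_CUBIC))
E
```

```text
t 30.1 tcp [ 0.5878 -0.115   0.084 ] psi -18.98 j6 1.69 F [-0.4 -0.1 -3.8] open 0.283 gf 40.0
tool shift mm [  -1.     0.3 -116. ] turn 0.0
fingertip px [179.70406949 188.44050033]
```

View pics/lift.png

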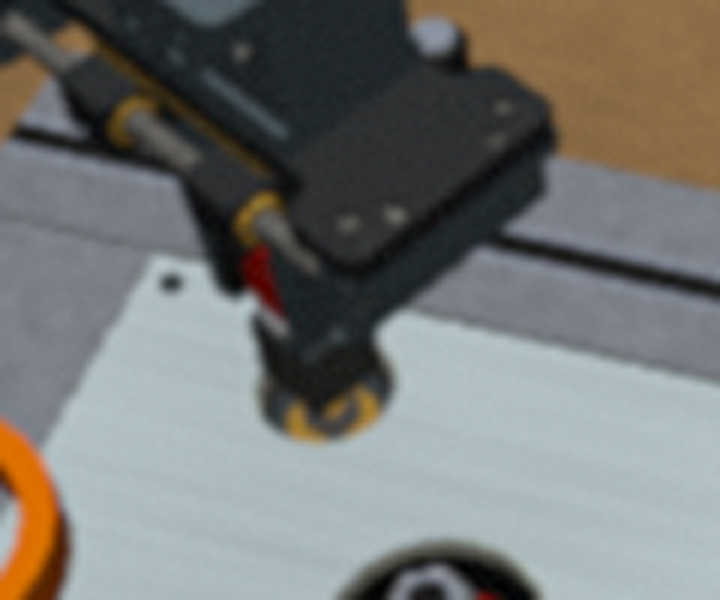

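The crank is clear of the drive and held (−3.8 N). Now carry it to the holder.

apply_moves([
  [[1,0,0,-15,0],[1,0,0,-20,0],[1,0,0,-20,0],[1,0,0,-5,0],[1,-7,-16,0,0],[1,-12,-27.5,0,0],[1,-12,-27.5,0,0],[1,-12,-27.5,0,0],[1,-12,-27.5,0,0],[1,-12,-27.5,0,0]],
])

```text
clock: 31.15
tcp_pos: [0.5729, 0.0539, 0.1425]
orientation: [0.0, 0.986, -0.165, -0.001]
wrist_force: [-0.2, 0.4, -4.0]
opening: 0.283
gripper_force: 39.9
```

apply_moves([
  [[1,-12,-27.5,0,0],[1,-12,-27.5,0,0],[1,-12,-27.5,0,0],[1,-10,-23,0,0],[1,-5.4,-12.6,0,0],[1,0,0,0,0],[1,0,0,0,0],[1,0,0,0,0],[1,0,0,0,0],[1,0,0,0,0]],
])

```text
clock: 32.15
tcp_pos: [0.5644, 0.1794, 0.144]
orientation: [0.0, 0.986, -0.165, 0.0]
wrist_force: [-0.1, 0.2, -2.2]
opening: 0.282
gripper_force: 40.0
```

```bash
python3 - <<'E'
from h import *
tool((.5643,.1803,.08),-19)
bosstop("scene",.14,.21)
im,d,K,T=grab("scene"); t=get_state()["tcp_pos"]; u,v=proj(t,K,T).astype(int);print(u,v); cv2.imwrite("pics/hold.png",cv2.resize(im[v-50:v+50,u-60:u+60,::-1],(720,600),interpolation=cv2.INTER_CUBIC))
E
```

```text
t 32.15 tcp [0.5644 0.1794 0.144 ] psi -19.05 j6 2.19 F [-0.1  0.2 -2.2] open 0.282 gf 40.0
tool shift mm [-0.3 -0.8 64. ] turn -0.001
scene boss top 125 [0.5668 0.1766 0.1756] underside 0.1016 tcp-under 0.0424
339 210
```

apply_moves([
  [[1,0,-0.8,10,0],[1,0,0,10,0],[1,0,0,10,0],[1,0,0,10,0],[1,0,0,2,0],[1,0,0,2,0],[1,0,0,2,0],[1,0,0,2,0],[1,0,0,0,0],[1,0,0,0,0]],
])

```text
clock: 33.35
tcp_pos: [0.5646, 0.1811, 0.0962]
orientation: [-0.0, 0.986, -0.165, 0.0]
wrist_force: [-0.3, -0.4, -3.9]
opening: 0.288
gripper_force: 40.0
```

```bash
python3 - <<'E'
from h import *
tool((.5643,.1803,.08),-19)
bosstop("scene",.11,.15); bosstop("top",.11,.15)
E
```

```text
t 33.35 tcp [0.5646 0.1811 0.0962] psi -18.98 j6 2.19 F [-0.3 -0.4 -3.9] open 0.288 gf 40.0
tool shift mm [-0.1  0.8 16.2] turn 0.0
scene boss top 92 [0.5684 0.1777 0.128 ] underside 0.054 tcp-under 0.0421
top boss top 0 [nan nan nan] underside nan tcp-under nan
  return _methods._mean(a, axis=axis, dtype=dtype,
  ret = um.true_divide(
```

apply_moves([
  [[1,0,0,2,0],[1,0,0,2,0],[1,0,0,2,0],[1,0,0,2,0],[1,0,0,2,0],[1,0,0,1.5,0],[1,0,0,1,0],[1,0,0,1,0],[1,0,0,0,0],[1,0,0,0,0]],
])

```text
clock: 34.65
tcp_pos: [0.5645, 0.181, 0.0825]
orientation: [0.0, 0.986, -0.165, 0.0]
wrist_force: [-0.6, -0.3, -3.4]
opening: 0.286
gripper_force: 40.0
```

```bash
python3 - <<'E'
from h import *
tool((.5643,.1803,.08),-19)
bosstop("scene",.1,.13)
E
```

```text
t 34.65 tcp [0.5645 0.181  0.0825] psi -18.98 j6 2.19 F [-0.6 -0.3 -3.4] open 0.286 gf 40.0
tool shift mm [0.  0.8 2.5] turn 0.0
scene boss top 85 [0.5684 0.1773 0.1141] underside 0.0401 tcp-under 0.0424
```

apply_moves([
  [[1,0,0,0.5,0],[1,0,0,0.5,0],[1,0,0,0.5,0],[1,0,0,0.5,0],[1,0,0,0.5,0],[1,0,0,0.5,0],[1,0,0,0.4,0],[1,0,0,0,0],[1,0,0,0,0],[1,0,0,0,0]],
])

```text
clock: 35.8
tcp_pos: [0.5646, 0.181, 0.0801]
orientation: [-0.0, 0.986, -0.165, 0.0]
wrist_force: [-1.6, -1.7, 5.0]
opening: 0.285
gripper_force: 40.0
```

```bash
python3 - <<'E'
from h import *
tool((.5643,.1803,.08),-19)
bosstop("scene",.1,.13)
E
```

```text
t 35.8 tcp [0.5646 0.181  0.0801] psi -18.97 j6 2.19 F [-1.6 -1.7  5. ] open 0.285 gf 40.0
tool shift mm [-0.1  0.7  0.1] turn 0.0
scene boss top 84 [0.5685 0.1773 0.1119] underside 0.0379 tcp-under 0.0422
```

The crank bears lightly on the holder floor (Fz +5 N, underside at 0.038). Release slowly and rise clear.

apply_moves([
  [[0.3,0,0,0,0],[0.1,0,0,0,0],[-0.3,0,0,0,0],[-1,0,0,0,0],[-1,0,0,0,0],[-1,0,0,0,0],[-1,0,0,-15,0],[-1,0,0,-30,0],[-1,0,0,-40,0],[-1,0,0,-30,0]],
], grip_force=10)

```text
clock: 36.95
tcp_pos: [0.5649, 0.1812, 0.1962]
orientation: [-0.0, 0.986, -0.165, 0.001]
wrist_force: [-0.5, 0.3, 0.1]
opening: 0.998
gripper_force: 0.0
```

apply_moves([
  [[-1,-20,0,0,0],[-1,-30,0,0,0],[-1,-30,0,0,0],[-1,-30,0,0,0],[-1,-20,0,0,0],[-1,0,0,0,0],[-1,0,0,0,0],[-1,0,0,0,0],[-1,0,0,0,0],[-1,0,0,0,0]],
])

```text
clock: 37.95
tcp_pos: [0.4423, 0.2231, 0.1938]
orientation: [0.0, 0.986, -0.165, 0.0]
wrist_force: [-0.4, 0.4, -0.1]
opening: 1.0
gripper_force: 0.0
```

```bash
python3 - <<'E'
from h import *
tool((.5643,.1803,.2),-19)
for n in("scene","top"):
    F=[grab(n) for _ in range(3)]; im=F[0][0]; d=np.median([f[1] for f in F],0); P=cloud(d,*F[0][2:]); H=hsv(im)
    red=((H[...,0]<8)|(H[...,0]>172))&(H[...,1]>150)&(H[...,2]>150)&(P[...,2]>.1)&(P[...,2]<.13)&(np.hypot(P[...,0]-.5643,P[...,1]-.18)<.04)
    if red.any():
        q=P[red]; print(n,red.sum(),np.median(q,0).round(4),"z pct",np.percentile(q[:,2],[10,90]).round(4))
    c=(abs(P[...,0]-.656)<.02)&(abs(P[...,1]+.036)<.02)&(P[...,2]>.038)&(P[...,2]<.065); print(n," collet",c.sum(),np.percentile(P[c][:,2],[50,75]).round(4) if c.any() else"")
    g=(P[...,2]>.137)&(P[...,2]<.15)&(np.hypot(P[...,0]-.502,P[...,1]-.20)<.03); print(" grip top",g.sum(),np.median(P[g],0) if g.any() else"")
E
```

```text
t 37.95 tcp [0.4423 0.2231 0.1938] psi -19.02 j6 2.35 F [-0.4  0.4 -0.1] open 1.0 gf 0.0
tool shift mm [129.3   0.7  -6.2] turn -0.0
scene 173 [0.5652 0.1819 0.1116] z pct [0.1108 0.1124]
scene  collet 195 [0.0527 0.0538]
 grip top 119 [0.50721635 0.2028107  0.14329303]
top 100 [0.5606 0.1816 0.1119] z pct [0.1106 0.1135]
top  collet 87 [0.053  0.0542]
 grip top 69 [0.49966966 0.20156795 0.14436923]
```

The crank stands upright in the holder: boss top at 0.1117 against an expected 0.112, in the same spot as at the start. The collet is up and nothing is touching the robot, so I'm handing in.

```bash
python3 -c "
from rig import *
print(finish_job())"
```

```text
the job is handed in; nothing more can be done
None
```

I wound the collet up until the lift met its top stop (9.6 N at the hand grip), stood the crank back in its holder and handed the job in at about 38 s of the 72 s allowed. The hand-in gave no verdict, and I didn't measure the wrench, tape or bit again.

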